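# Load a sample carousel and index it one click

### The job

Put the loose white-capped glass vial upright into the empty carousel pocket at the load pointer and push it down past the spring clips, by feel, until it stands on the pocket floor; press it home there for a moment with about 15 N, never over 30 N. Then turn the carousel by its handle exactly one click clockwise (seen from above), so that the vial moves away from the pointer and the next empty pocket comes to it, and let go. Leave the small black-capped vial and the blue-lidded jar where they are.

Things in the scene. Friction and masses are not known exactly. Their poses are not given: they have to be found in the camera images.
- vial: the sample vial to load: clear glass with a ribbed white cap, 24 mm diameter, 56 mm tall (the cap is the top 13 mm, 23 mm diameter), about 25 g, standing on the worktop left or right of the carousel. Origin: centre of its underside; z up along the vial.
- pocket (a point): centre of the mouth of the pocket to load, level with the sleeve's top face, 46 mm above the worktop, 70 mm from the wheel's axis; turns with the wheel; z up, x from the pocket to the wheel's axis. The pocket is a round sleeve, bore 27 mm, outside 38 mm, 14 mm long, open below. Under it is a rigid floor whose height was set by hand and is not measured: it lies 15 to 23 mm below this point.
- sleeve_end (a point): centre of that sleeve's lower end, 14 mm below its mouth. Three leaf springs lean inward from the mouth to here and clip the vial: pushing its foot past them takes 3 to 10 N and ends 13 to 14 mm below the mouth; from there it slides with 1 to 5 N and stays where it is left, until it meets the floor, felt as a steep rise (over 10 N within some 1.5 mm).
- handle (a point): the grip point of the wheel's handle, on the wheel's axis, 110 mm above the worktop. The handle is a black upright bar 14 mm thick along this point's x, 46 mm long along its y, from 92 to 122 mm above the worktop, on a stem 16 mm thick. Turns with the wheel; at the start x points from the load pointer's side to the far side.
- wheel (a joint): the turn of the wheel in rad, 0 at the start, growing clockwise seen from above. Six clicks a turn: it rests by itself only at multiples of 1.047 rad (60 degrees). About 0.35 N m turns it out of a click (hardest 15 degrees away from it); past half way it pulls itself into the next.
- carousel: sample carousel, fixed: round grey base 196 mm across, 16 mm high, and a bare metal wheel 178 mm across, top at 46 mm, with six sleeves. Anticlockwise from the pointer, seen from above: the pocket to load, an empty one, three with white-capped vials (fixed, tops 83 mm above the worktop), an empty one. Origin: centre of the base on the worktop; -x points to the load pointer.
- pointer (a point): top of the load pointer, a small steel post 40 mm high on a tab of the base, 116 mm from the wheel's axis; it does not turn. It stands outside the pocket to load.
- small_vial: a bystander: small glass vial with a black cap, 18 mm diameter, 40 mm tall. Origin: centre of its underside. Leave it alone.
- jar: a bystander: white jar with a blue screw lid, 63 mm diameter, 66 mm tall, on the other side of the carousel from the vial. Origin: centre of its underside. Leave it alone.
Things that resemble listed ones, but are neither listed nor needed, are in the scene too. What is shaped like the vial but yellow is not meant.

How it is judged:
By the outcome, as a careful person would: the job done as asked, in the order asked, and still so for the second after the job is handed in, with the robot touching nothing.
It also fails if it takes over 67 s, if anything falls off the work surface, if the arm or the gripper's body presses on something with over 40 N, if the wrist force passes 120 N, or if a joint passes its speed limit or range.

### The arm

A 7-joint arm with a two-finger parallel gripper is mounted at the origin on a cart in front of the work surface, level with it; the furniture and walls round the work are solid. World frame = base frame: x ahead of the robot, y to its left, z up, the work surface at z = 0. Lengths are in m, angles in degrees, forces in N, time in s.
With the tool pointing down it reaches from about 0.425 to 0.875 m from the base axis. Payload 4.7 kg.
Tool frame: the origin (TCP) lies midway between the tips of the shut fingers; the grasp point (between the pads) lies 19 mm behind it; z points along the fingers, y is the direction in which the jaws open and shut (so a half turn about z gives the same grasp; the last joint's range is limited). The gripper opens to 87 mm and grips with 3 to 60 N. Pads are 19 mm wide; open, the fingers measure 117 mm over their backs; the gripper's body (75 mm by 190 mm) begins 51 mm behind the grasp point.
Start: joints at [71.454, 18.392, -4.016, 83.108, 1.295, 78.541, -3.26], TCP at [0.215, -0.613, 0.223] pointing down, gripper open.
Joint ranges: [-163.93, 163.93], [-17.29, 119.83], [-79.2, 71.16], [3.27, 140.29], [-89.18, 269.18], [5.43, 117.66], [-154.24, 154.24]. Speed limits (degrees/s): [147.25, 147.25, 180, 180, 180, 180, 180].

### API

Orientations are given as [roll, pitch, yaw] about the fixed x, y, z axes, in that order (R = Rz(yaw) Ry(pitch) Rx(roll)).
In Python, from cell import env gives the robot as it stands.
- The arm moves only by the tool apply_moves, never from a script. Its argument "targets" is a list of rows, each a list of 2 entries, a list of its own where there are three numbers: the shift along the world's x, y, z in mm, then the turn, a rotation vector about the world's x, y, z in rad. A call has 1 to 8 rows; each row is the pose to reach, as a shift and turn from the pose commanded when the call began; what a row does not reach only later rows make up. A row lasts 1/10 s, in which the tool goes at most 50 mm and 8.59 degrees, less where a joint would pass 70% of its speed; a pose out of reach is approached as far as the arm can. A call with a gripper value outside its range is refused whole. "hand" is the finger opening in mm, from 0 to 87, set as the call begins (left out, the last holds). The fingers move at their own pace and stop on an object; "squeeze" is the grip in N (left out, the last holds). Time passes only in rows, so rows that repeat a pose let the fingers close. It gives the time, the measured TCP pose, the force and the opening at its end, in the units of the state.
- env.get_obs(): the state, without advancing time (a new reading comes with each control period).
- env.read_camera(name): name is "scene" or "top"; returns a dict with "image" (480x640x3 uint8, red, green, blue), "camera_matrix" (3x3 intrinsics, pixels), "k1" (the pictures are not rectified: a ray, as slopes to the right and down, at radius r is drawn at 1 + k1 r^2 times it, then the intrinsics apply), "camera_from_world" (4x4, takes a point from world to camera coordinates). Camera axes: x right, y down, z forward; pixel columns grow to the right and rows downward; lengths in m; the calibration is good to about 2 mm. A picture is of the moment at which its call begins. There is no depth.
- env.sign_off(): hands the job in, once; it reports no verdict.
Trained networks look in a picture, given as the dict that the camera call returned (one of the last four; its "shot" number tells which), for a name from the list of things; names that differ only in an ending like _2 or _b are one class to them, and where a whole thing is asked for, a point or a joint stands for the part that bears it (a point fixed in the world has none). Each returns a list of dicts, best first, with "conf" (0 to 1); they miss things now and then, are a little off and sometimes report something else, mostly with a low value. They report only what shows in the picture. A call takes as long as a camera call. They do not tell look-alikes from the thing itself.
- env.regions_of(picture, target): "region" (480x640 bool, what is visible of it) and "rect" ([left, top, right, bottom] in pixels, round what is visible of it).
The state is a dict: "time_s": time; "qpos": joint angles; "joint_velocities": joint speeds; "effort": joint torques, N m; "tool_pos": TCP position; "tool_rot": TCP orientation; "force": force on the tool from outside, world axes, zero at the start; "wrist_torque": the same for the moment, N m; "grip_width": finger opening in m.
Only numpy, scipy, OpenCV 4.12 (cv2) and the standard library are available. Lean on these libraries where they do the work, as an engineer would, in place of code of your own. Each camera call takes 0.05 s, during which the arm holds its last target. There are 200 camera calls.

## Working session

There is one attempt and no reset: what is moved stays moved. The work goes in short steps, Python scripts to look and compute and a tool call to move; the robot and the scene stay as the last step left them, time stands still between calls to the robot, and variables do not carry over. Pictures are saved under pics/ and viewed, about 8 in all and at most 12, crops included, and the job is handed in when it is done.

Besides the shell and the picture viewer there is one more tool, called after "Call:" as name(argument=value, ...) on one line, values as JSON. apply_moves: Moves the arm, as the interface text tells. Its arguments: {"type":"object","properties":{"targets":{"type":"array","items":{"type":"array"}},"hand":{"type":"number"},"squeeze":{"type":"number"}},"required":["targets"]}

```bash
mkdir -p pics; cat > h.py <<'E'
import numpy as np, cv2
from cell import env
def ray(p,u,v):
    K=p["camera_matrix"];k=p["k1"]
    d=np.array([(u-K[0][2])/K[0][0],(v-K[1][2])/K[1][1]]);s=d.copy()
    for _ in range(20): s=d/(1+k*(s@s))
    T=np.array(p["camera_from_world"]);R=T[:3,:3]
    return -R.T@T[:3,3], R.T@np.array([s[0],s[1],1])
def at(p,u,v,z):
    o,d=ray(p,u,v); return o+d*(z-o[2])/d[2]
def px(p,w):
    T=np.array(p["camera_from_world"]);c=T[:3,:3]@np.array(w)+T[:3,3];s=c[:2]/c[2]
    s=s*(1+p["k1"]*(s@s));K=np.array(p["camera_matrix"])
    return np.array([s[0]*K[0,0]+K[0,2],s[1]*K[1,1]+K[1,2]])
def save(p,n,crop=None,f=1):
    im=p["image"][:,:,::-1]
    if crop: l,t,r,b=crop; im=im[t:b,l:r]
    cv2.imwrite("pics/"+n,cv2.resize(im,None,fx=f,fy=f,interpolation=cv2.INTER_CUBIC))
E
python3 - <<'E'
from h import *
np.set_printoptions(precision=3,suppress=True)
for c in ["top","scene"]:
    p=env.read_camera(c); save(p,c+"1.png")
    o,_=ray(p,320,240); print(c,o,p["k1"],p["camera_matrix"][0][0])
    for t in ["vial","pocket","handle","carousel","small_vial","jar","pointer"]:
        try:
            for r in env.regions_of(p,t)[:6]:
                v,u=np.nonzero(r["region"]);print(t,round(r["conf"],2),r["rect"],u.mean().round(1),v.mean().round(1),at(p,u.mean(),v.mean(),.05)[:2])
        except Exception as e: print(t,e)
print(env.get_obs())
E
```

```text
top [0.363 0.05  1.112] -0.01133582829339851 458.116148362708
vial 0.63 [230.4, 266.1, 245.9, 280.5] 236.4 272.9 [0.436 0.257]
vial 0.53 [212.4, 253.1, 223.2, 261.0] 216.2 255.8 [0.476 0.304]
vial 0.5 [230.6, 239.7, 243.1, 250.8] 238.0 245.9 [0.499 0.254]
vial 0.49 [257.6, 284.1, 269.0, 293.8] 260.8 287.9 [0.401 0.2  ]
pocket 0.58 [306.7, 173.4, 382.1, 243.9] 345.0 207.7 [0.588 0.003]
handle 0.79 [308.0, 178.2, 377.1, 241.7] 343.7 207.0 [0.59  0.006]
carousel 0.96 [304.3, 173.9, 385.0, 257.0] 345.3 212.9 [0.575 0.002]
small_vial 0.47 [424.9, 229.5, 440.9, 238.4] 433.0 230.5 [ 0.532 -0.203]
jar 0.65 [422.5, 271.6, 453.4, 297.2] 438.2 285.6 [ 0.403 -0.211]
pointer 0.88 [305.0, 172.2, 387.6, 259.5] 345.6 212.7 [0.576 0.002]
scene [-0.222  0.644  0.616] 0.05951122008283353 583.2097146326578
vial 0.93 [198.3, 298.2, 216.9, 331.1] 205.2 314.0 [0.473 0.271]
vial 0.87 [259.8, 309.2, 277.0, 345.4] 267.8 326.7 [0.377 0.217]
vial 0.64 [246.5, 330.3, 265.2, 366.1] 255.9 348.8 [0.347 0.262]
vial 0.57 [221.7, 313.5, 236.7, 349.0] 225.8 332.8 [0.409 0.274]
vial 0.24 [248.8, 194.8, 332.8, 263.4] 288.3 236.0 [0.583 0.006]
pocket 0.55 [250.4, 197.8, 334.9, 264.7] 288.2 236.0 [0.583 0.006]
handle 0.67 [248.8, 197.2, 332.0, 265.3] 288.6 235.9 [0.583 0.005]
carousel 0.7 [244.1, 196.1, 345.8, 278.9] 290.8 247.6 [0.544 0.032]
pointer 0.57 [242.5, 199.9, 347.1, 278.6] 290.7 247.8 [0.543 0.032]
{'time_s': 0.8, 'qpos': array([71.452, 18.39 , -4.017, 83.108,  1.296, 78.54 , -3.26 ]), 'joint_velocities': array([ 0.049,  0.036,  0.026,  0.057, -0.016,  0.041, -0.014]), 'effort': array([  0.   , -49.103,  -0.403, -31.275,  -0.064,   0.033,   0.   ]), 'tool_pos': array([ 0.215, -0.613,  0.223]), 'tool_rot': array([179.993,   0.003,  19.359]), 'force': array([-0.962,  0.601, -0.144]), 'wrist_torque': array([ 0.027, -0.019, -0.001]), 'grip_width': 0.08690360886922405}
```

View pics/top1.png

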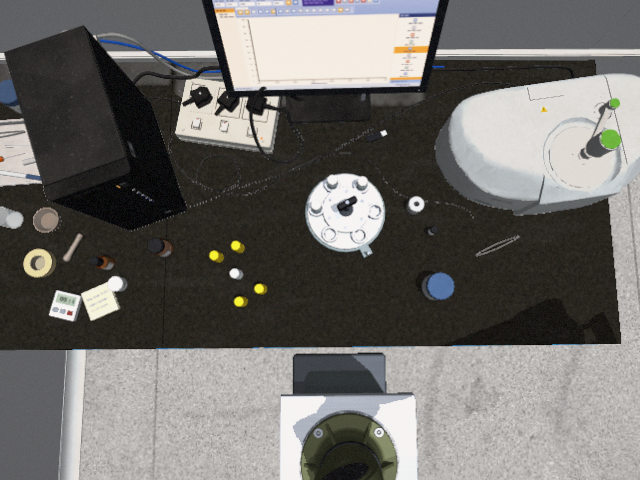

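View pics/scene1.png

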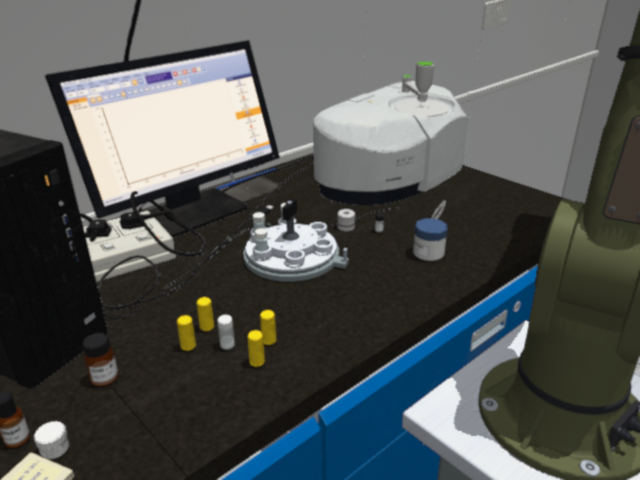

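Top: loose white-capped vial at (236,273), among four yellow look-alikes at (237,246), (216,256), (260,289), (240,301). Other things it could be confused with: the white-lidded jar at (117,284), the white ring at (416,204), and the fixed vials in the carousel. I choose (236,273). The pointer is at (367,252) and the pocket is beside it; next I check close crops and measure.

```bash
python3 - <<'E'
from h import *
np.set_printoptions(precision=4,suppress=True)
p=env.read_camera("top"); s=env.read_camera("scene")
a=cv2.resize(p["image"][165:265,295:395,::-1],(600,600),interpolation=cv2.INTER_CUBIC)
b=cv2.resize(p["image"][230:310,200:280,::-1],(200,200),interpolation=cv2.INTER_CUBIC)
c=cv2.resize(s["image"][290:370,165:285,::-1],(200,133),interpolation=cv2.INTER_CUBIC)
d=cv2.resize(s["image"][190:290,235:355,::-1],(200,167),interpolation=cv2.INTER_CUBIC)
cv2.imwrite("pics/crop.png",np.hstack([a,np.vstack([b,c,d,np.zeros((100,200,3),np.uint8)])]))
def blobs(p,z,box):
    hsv=cv2.cvtColor(p["image"],cv2.COLOR_RGB2HSV)
    for nm,m in [("y",cv2.inRange(hsv,(20,120,80),(35,255,255))),("w",cv2.inRange(hsv,(0,0,130),(180,60,255)))]:
        n,_,st,ce=cv2.connectedComponentsWithStats(m)
        for i in range(1,n):
            u,v=ce[i]
            if st[i,4]>15 and box[0]<u<box[2] and box[1]<v<box[3]: print(nm,ce[i],st[i],at(p,u,v,z))
blobs(p,.056,(200,230,280,310)); print(); blobs(s,.04,(165,290,285,370))
# carousel: wheel disc top by region
for n,u,v,z in [("handletop",347,203,.122),("pointer",367,252,.04)]: print(n,at(p,u,v,z))
print(p["camera_matrix"])
E
```

```text
y [237.1185 246.2815] [230 240  15  13 135] [0.4974 0.2547 0.056 ]
y [215.8643 255.9929] [209 250  15  13 140] [0.4752 0.3035 0.056 ]
y [260.0917 288.525 ] [254 283  13  12 120] [0.3993 0.2004 0.056 ]
y [240.229  301.3053] [233 296  15  11 131] [0.3706 0.2455 0.056 ]
w [235.22 273.19] [229 268  14  11 100] [0.435 0.258 0.056]

y [204.9403 312.9712] [196 296  18  35 486] [0.4877 0.263  0.04  ]
y [261.4581 337.4776] [ 247  309   30   58 1026] [0.373 0.233 0.04 ]
y [185.871  331.9421] [176 314  20  37 535] [0.4653 0.3123 0.04  ]
w [224.911  320.3836] [218 314  14  15 146] [0.4483 0.2502 0.04  ]
w [228.8378 343.8108] [225 340   8   8  37] [0.3948 0.2791 0.04  ]
handletop [0.5833 0.0014 0.122 ]
pointer [ 0.4834 -0.048   0.04  ]
[[458.1161   0.     328.1689]
 [  0.     458.1161 242.9963]
 [  0.       0.       1.    ]]
```

View pics/crop.png

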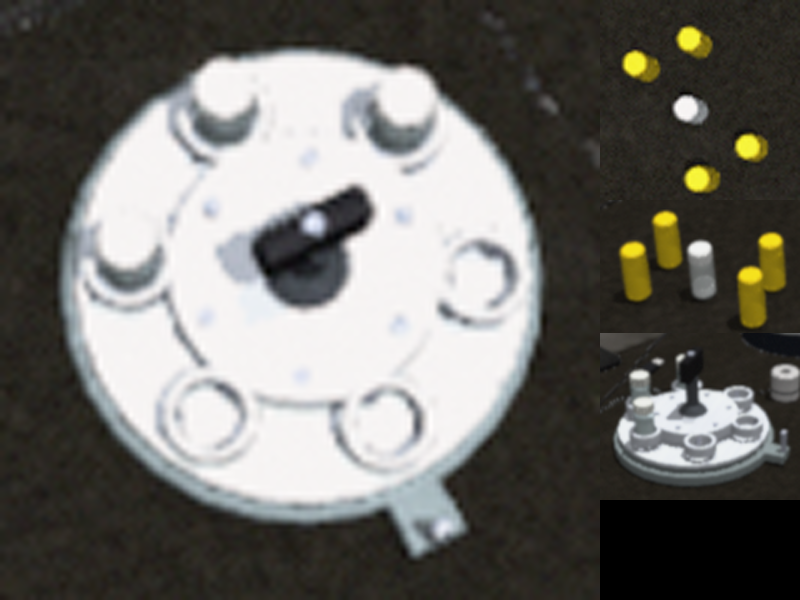

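```bash
cat > car.py <<'E'
from h import *
from scipy.optimize import least_squares
np.set_printoptions(precision=4,suppress=True)
# clicked in the 6x crop of top, (295,165)
C=lambda x,y:np.array([295+x/6,165+y/6])-.5*(1-1/6)
obs=[(0,.046,C(379,423)),(1,.046,C(480,279)),(2,.083,C(405,97)),(3,.083,C(225,88)),(4,.083,C(127,238)),(5,.046,C(203,415))]
p=env.read_camera("top"); s=env.read_camera("scene")
def circ(c,R,z,n=72):
    t=np.linspace(0,2*np.pi,n,endpoint=False);return np.c_[c[0]+R*np.cos(t),c[1]+R*np.sin(t),np.full(n,z)]
def f(q):
    e=[]
    for i,z,u in obs:
        a=q[2]+i*np.pi/3; e.append(px(p,[q[0]+.07*np.cos(a),q[1]+.07*np.sin(a),z])-u)
    return np.ravel(e)
r=least_squares(f,[.577,.003,np.radians(208)]);print("click fit",r.x[:2],np.degrees(r.x[2]),r.fun)
def silh(pic,thr,cen,tag,scan):
    # silhouette of base+wheel against dark worktop
    g=cv2.GaussianBlur(cv2.cvtColor(pic["image"],cv2.COLOR_RGB2GRAY),(0,0),.7).astype(float)
    P=[]
    c0=px(pic,[*cen,.016])
    def hull(c): return cv2.convexHull(np.float32([px(pic,w) for z in (.0,.016) for w in circ(c,.098,z)]+[px(pic,w) for z in (.046,) for w in circ(c,.089,z)]))
    best=[]
    for t in np.radians(scan):
        d=np.array([np.cos(t),np.sin(t)]);k=np.arange(25,65,.25)
        v=cv2.remap(g,np.float32([c0[0]+k*d[0]]),np.float32([c0[1]+k*d[1]]),cv2.INTER_LINEAR)[0]
        i=np.nonzero(v>thr)[0]
        if len(i): best.append(c0+d*k[i[-1]])
    best=np.array(best)
    def e(c):
        h=hull(c);return np.array([cv2.pointPolygonTest(h,(float(b[0]),float(b[1])),True) for b in best])
    q=least_squares(e,cen,diff_step=1e-3,loss="soft_l1",f_scale=.5);print(tag,q.x,np.round(e(q.x),1))
silh(p,100,r.x[:2],"top",[*range(-60,35,10),*range(85,300,10)])
silh(s,90,r.x[:2],"scene",[*range(40,180,8)])
c=r.x[:2];a=r.x[2];print("pocket",c+.07*np.array([np.cos(a),np.sin(a)]),"pointer exp px",px(p,[*(c+.116*np.array([np.cos(a),np.sin(a)])),.04]))
print("handle top px in scene",px(s,[*c,.122]),"pointer",px(s,[*(c+.116*np.array([np.cos(a),np.sin(a)])),.04]))
for z in(.05,):print("vial cap scene",at(s,224.9,320.4,z),"vial top px",px(p,[.435,.258,.056]))
E
python3 car.py
```

```text
click fit [0.5853 0.0028] 205.9355331750614 [ 0.5625  0.2549 -0.1674 -0.0717  0.1603  0.364  -0.108  -0.0148 -0.6363
 -0.2737  0.2039 -0.2628]
top [0.5866 0.0012] [-1.1  0.6  0.6  0.7  0.7  0.8  0.6  0.3  0.5  0.4  0.5  0.6  0.5  0.4
  0.6  0.5  0.4  0.1 -0.   0.   0.4  0.4  0.1  0.4  0.6  1.  -0.2  0.5
  0.5  0.6  0.7 -0.1]
scene [ 0.5986 -0.0122] [ -0.4  -0.1  -0.2   0.1   0.    0.1   0.1   0.3 -36.3 -34.9   0.3   0.2
   0.2   0.1   0.3   0.3  -0.2  -0.5]
pocket [ 0.5223 -0.0278] pointer exp px [366.979  253.0264]
handle top px in scene [287.2609 202.7782] pointer [342.6921 249.8619]
vial cap scene [0.4367 0.257  0.05  ] vial top px [235.2356 273.1858]
```

Call:
apply_moves(targets=[[[30,50,10],[0,0,0]],[[55,95,20],[0,0,0]],[[80,140,20],[0,0,0]],[[105,185,20],[0,0,0]],[[130,230,20],[0,0,0]],[[155,275,20],[0,0,0]],[[180,315,20],[0,0,0]],[[205,355,20],[0,0,0]]])

```text
time_s: 1.8
tool_pos: [0.4149, -0.2664, 0.243]
tool_rot: [179.9, -0.0, 19.3]
force: [0.9, -0.6, -1.0]
grip_width: 0.087
```

Call:
apply_moves(targets=[[[10,48,0],[0,0,0.06]],[[20,96,0],[0,0,0.115]],[[30,144,0],[0,0,0.115]],[[40,192,0],[0,0,0.115]],[[45,240,0],[0,0,0.115]],[[45,288,0],[0,0,0.115]],[[40,336,0],[0,0,0.115]],[[35,384,0],[0,0,0.115]]], hand=56)

```text
time_s: 2.6
tool_pos: [0.4489, 0.1177, 0.2429]
tool_rot: [179.9, -0.0, 25.9]
force: [1.0, -0.4, 0.7]
grip_width: 0.056
```

Call:
apply_moves(targets=[[[-8,46,-10],[0,0,0]],[[-15,90,-30],[0,0,0]],[[-19,131,-60],[0,0,0]],[[-19,131,-90],[0,0,0]],[[-19,131,-110],[0,0,0]],[[-19,131,-110],[0,0,0]],[[-19,131,-110],[0,0,0]]])

```text
time_s: 3.3
tool_pos: [0.4304, 0.2469, 0.1331]
tool_rot: [-180.0, -0.0, 25.9]
force: [-0.4, -0.4, -0.0]
grip_width: 0.0563
```

```bash
python3 - <<'E'
from h import *
np.set_printoptions(precision=4,suppress=True)
o=env.get_obs();print(o["tool_pos"],o["tool_rot"],o["qpos"],o["force"])
p=env.read_camera("top"); s=env.read_camera("scene")
a=cv2.resize(p["image"][225:325,190:290,::-1],(400,400),interpolation=cv2.INTER_CUBIC)
b=cv2.resize(s["image"][270:370,165:265,::-1],(400,400),interpolation=cv2.INTER_CUBIC)
cv2.imwrite("pics/g1.png",np.hstack([a,b]))
t=o["tool_pos"];print("tip px scene",px(s,t),"vial top expected",px(s,[.436,.2575,.056]),px(s,[.436,.2575,0]))
E
```

```text
[0.4304 0.2469 0.1331] [-179.9862   -0.0044   25.9349] [  20.4331    8.5299  -56.4687  109.5046    7.7674   65.9496 -102.9875] [-0.4155 -0.4409 -0.0221]
tip px scene [227.9644 275.8211] vial top expected [224.555  317.6819] [227.5543 345.2692]
```

View pics/g1.png

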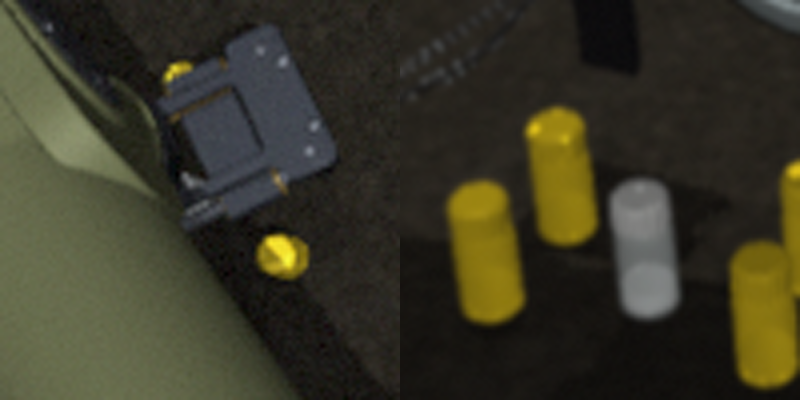

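Call:
apply_moves(targets=[[[0,0,0],[0,0,0]],[[0,0,0],[0,0,0]],[[0,0,0],[0,0,0]]])

```text
time_s: 3.7
tool_pos: [0.4307, 0.2468, 0.1332]
tool_rot: [180.0, -0.1, 25.9]
force: [0.4, 0.2, 0.5]
grip_width: 0.0563
```

```bash
python3 - <<'E'
from cell import env
o=env.get_obs();print(o)
E
```

```text
{'time_s': 3.7, 'qpos': array([  20.4489192 ,    8.49332664,  -56.48266334,  109.52198177,
          7.79882507,   65.9127824 , -103.01767573]), 'joint_velocities': array([-0.07725493,  0.24986843, -0.0662173 ,  0.28188328,  0.05593789,
        0.01852375,  0.05851367]), 'effort': array([ 1.24913757e-02, -2.41583240e+01, -3.63893844e+00, -2.90722972e+01,
       -2.05064680e-03, -8.79039872e-02,  9.69196408e-04]), 'tool_pos': array([0.43067065, 0.24675354, 0.13315443]), 'tool_rot': array([ 1.79966178e+02, -5.65193262e-02,  2.59177582e+01]), 'force': array([0.42751669, 0.16092624, 0.48643439]), 'wrist_torque': array([ 0.05061148, -0.00613989, -0.03070506]), 'grip_width': 0.05629400447429601}
```

Call:
apply_moves(targets=[[[5,11,0],[0,0,0]],[[5,11,-25],[0,0,0]],[[5,11,-50],[0,0,0]],[[5,11,-75],[0,0,0]],[[5,11,-95],[0,0,0]],[[5,11,-105],[0,0,0]],[[5,11,-106],[0,0,0]],[[5,11,-106],[0,0,0]]])

```text
time_s: 4.5
tool_pos: [0.4357, 0.2582, 0.0272]
tool_rot: [-180.0, -0.0, 25.9]
force: [1.2, -0.3, -0.2]
grip_width: 0.0558
```

Call:
apply_moves(targets=[[[0,0,0],[0,0,0]],[[0,0,0],[0,0,0]],[[0,0,0],[0,0,0]],[[0,0,0],[0,0,0]],[[0,0,0],[0,0,0]],[[0,0,0],[0,0,0]]], hand=15, squeeze=40)

```text
time_s: 5.1
tool_pos: [0.4353, 0.2578, 0.0267]
tool_rot: [180.0, -0.0, 25.9]
force: [-0.4, -1.0, 0.2]
grip_width: 0.0231
```

Call:
apply_moves(targets=[[[0,0,40],[0,0,0]],[[0,0,85],[0,0,0]],[[12,-35,123],[0,0,0]],[[24,-75,123],[0,0,0]],[[36,-115,123],[0,0,0]],[[48,-155,123],[0,0,0]],[[60,-195,123],[0,0,0]],[[72,-235,123],[0,0,0]]])

```text
time_s: 5.9
tool_pos: [0.5074, 0.021, 0.1497]
tool_rot: [180.0, -0.0, 25.9]
force: [0.8, 1.4, -0.3]
grip_width: 0.0233
```

```bash
python3 - <<'E'
from cell import env
o=env.get_obs();print(o["tool_pos"],o["tool_rot"],o["qpos"],o["force"],o["grip_width"])
E
```

```text
[0.50743643 0.02102927 0.14974418] [ 1.79950334e+02 -4.68305377e-03  2.59442329e+01] [ 39.39800225   7.62153204 -47.48184967 107.12440613   6.11007169
  67.80266139 -74.20020718] [ 0.7504107   1.40674622 -0.27178557] 0.023327804054868378
```

Call:
apply_moves(targets=[[[8,-25,0],[0,0,0]],[[15,-49,0],[0,0,0]],[[15,-49,-20],[0,0,0]],[[15,-49,-45],[0,0,0]],[[15,-49,-62],[0,0,0]],[[15,-49,-62],[0,0,0]],[[15,-49,-62],[0,0,0]]])

```text
time_s: 6.6
tool_pos: [0.5223, -0.026, 0.0878]
tool_rot: [-180.0, 0.0, 26.0]
force: [-0.6, 0.1, -0.1]
grip_width: 0.0232
```

```bash
python3 - <<'E'
from h import *
np.set_printoptions(precision=4,suppress=True)
o=env.get_obs();print(o["tool_pos"],o["tool_rot"],o["force"],o["wrist_torque"],o["grip_width"])
p=env.read_camera("top"); s=env.read_camera("scene")
a=cv2.resize(p["image"][190:260,325:395,::-1],(280,280),interpolation=cv2.INTER_CUBIC)
b=cv2.resize(s["image"][200:265,280:345,::-1],(520,520),interpolation=cv2.INTER_CUBIC)
cv2.imwrite("pics/g2.png",np.hstack([np.vstack([a,np.zeros((240,280,3),np.uint8)]),b]))
t=o["tool_pos"]
f=lambda w:((px(s,w)-[280,200]+.5)*8-.5)+[280,0]
print("vial base px(view)",f([t[0],t[1],t[2]-.027]),"mouth",f([.5223,-.0278,.046]),"tip",f(t))
print("d/dx,dy,dz per mm",f([.5233,-.0278,.046])-f([.5223,-.0278,.046]),f([.5223,-.0268,.046])-f([.5223,-.0278,.046]),f([.5223,-.0278,.047])-f([.5223,-.0278,.046]))
E
```

```text
[ 0.5223 -0.026   0.0878] [-179.9771    0.0089   25.9652] [-0.6328  0.13   -0.122 ] [ 0.0193 -0.0357  0.014 ] 0.023179394398677465
vial base px(view) [604.3441 297.9472] mouth [610.2037 347.6803] tip [603.5127 200.5518]
d/dx,dy,dz per mm [-2.7199 -1.4632] [-2.9952  1.3648] [-0.0278 -3.5177]
```

View pics/g2.png

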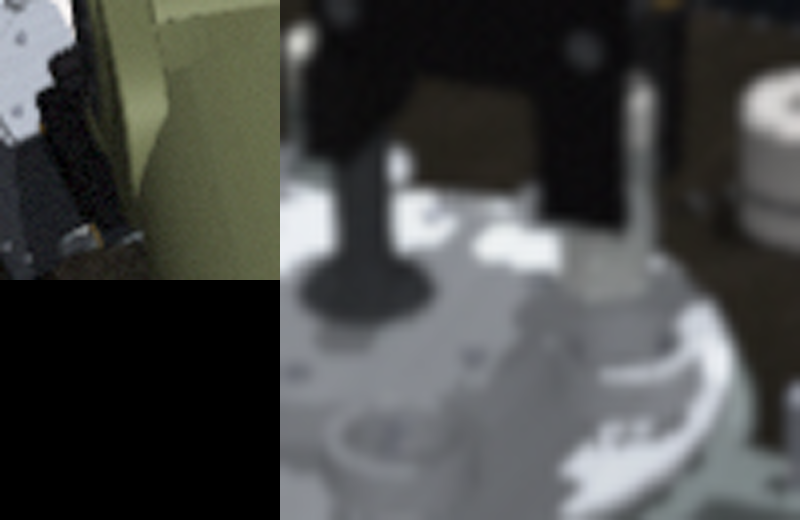

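```bash
python3 - <<'E'
import cv2
im=cv2.imread("pics/scene1.png")[190:286,238:358]
cv2.imwrite("pics/s6.png",cv2.resize(im,None,fx=6,fy=6,interpolation=cv2.INTER_CUBIC))
E
```

```text
(no output)
```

View pics/s6.png

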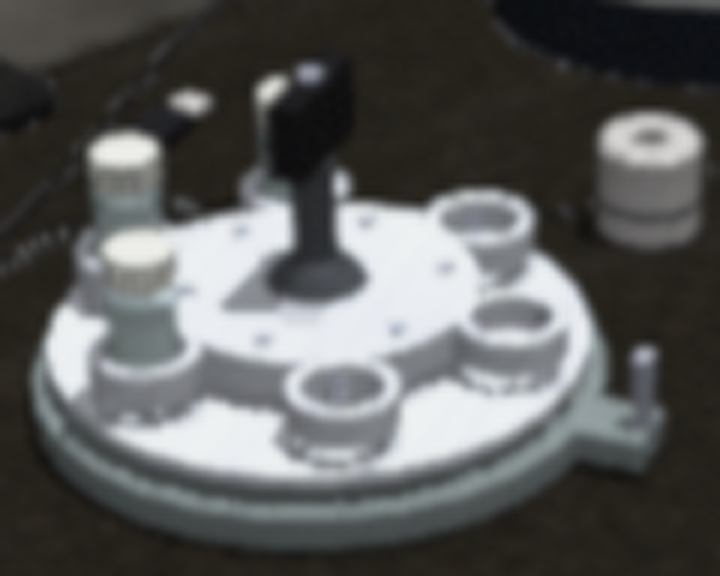

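```bash
cat > fit2.py <<'E'
from h import *
from scipy.optimize import least_squares
np.set_printoptions(precision=4,suppress=True)
p=env.read_camera("top"); s=env.read_camera("scene")
C=lambda x,y:np.array([295+x/6,165+y/6])-.5*(1-1/6)
S=lambda x,y:np.array([238+x/6,190+y/6])-.5*(1-1/6)
T=[(0,.046,.07,C(379,423)),(1,.046,.07,C(480,279)),(2,.083,.07,C(405,97)),(3,.083,.07,C(225,88)),(4,.083,.07,C(127,238)),(5,.046,.07,C(203,415)),(0,.04,.116,C(437,526))]
U=[(0,.046,.07,S(515,319)),(1,.046,.07,S(485,219)),(5,.046,.07,S(343,387)),(4,.083,.07,S(138,248)),(3,.083,.07,S(125,148)),(0,.04,.116,S(644,350))]
def f(q,sets):
    e=[]
    for cam,o in sets:
        for i,z,R,u in o:
            a=q[2]+i*np.pi/3; e.append(px(cam,[q[0]+R*np.cos(a),q[1]+R*np.sin(a),z])-u)
    return np.ravel(e)
for n,sets in [("top",[(p,T)]),("scene",[(s,U)]),("both",[(p,T),(s,U)])]:
    r=least_squares(f,[.585,.003,3.6],args=(sets,));q=r.x;print(n,q[:2],np.degrees(q[2]),"pocket",q[:2]+.07*np.array([np.cos(q[2]),np.sin(q[2])]));print(r.fun.round(1))
E
python3 fit2.py
```

```text
top [0.5855 0.0027] 206.1791748842419 pocket [ 0.5227 -0.0282]
[ 0.7  0.1 -0.1 -0.3  0.1  0.2 -0.2 -0.1 -0.6 -0.2  0.3 -0.3 -0.2  0.6]
scene [ 0.584  -0.0019] 206.58129547773925 pocket [ 0.5214 -0.0332]
[-0.2 -0.5 -0.5 -0.2  0.1 -0.3  0.3 -0.2  0.2  0.2  0.2  1.1]
both [0.5842 0.0006] 206.54040415661984 pocket [ 0.5216 -0.0307]
[ 1.8  0.6  0.8  0.1  0.8  0.7  0.6  0.6  0.3  0.5  1.4  0.4  1.   1.
 -1.3 -0.1 -1.5  0.2 -1.   0.1 -0.8  0.2 -0.9  0.6 -0.8  1.5]
```

Call:
apply_moves(targets=[[[-1,-6.5,0],[0,0,0]],[[-1,-6.5,0],[0,0,0]],[[-1,-6.5,-5],[0,0,0]],[[-1,-6.5,-10],[0,0,0]],[[-1,-6.5,-10],[0,0,0]],[[-1,-6.5,-10],[0,0,0]]])

```text
time_s: 7.4
tool_pos: [0.521, -0.0325, 0.0772]
tool_rot: [-180.0, 0.0, 26.0]
force: [-0.5, 0.5, 0.4]
grip_width: 0.0228
```

```bash
python3 - <<'E'
from h import *
np.set_printoptions(precision=4,suppress=True)
o=env.get_obs();print(o["tool_pos"],o["tool_rot"],o["force"],o["wrist_torque"],o["grip_width"])
ps=[env.read_camera("scene") for _ in range(4)];s=ps[0]
im=np.mean([q["image"][218:258,300:350,::-1].astype(float) for q in ps],0)
im=np.clip(im*1.5,0,255).astype(np.uint8)
a=cv2.resize(im,None,fx=14,fy=14,interpolation=cv2.INTER_CUBIC)
t=o["tool_pos"]
f=lambda w:((px(s,w)-[300,218]+.5)*14-.5)
g=a.copy()
def ring(c,R,z,col):
    cv2.polylines(g,[np.int32([f([c[0]+R*np.cos(k),c[1]+R*np.sin(k),z]) for k in np.linspace(0,6.28,60)])],True,col,1)
ring(t,.012,t[2]-.027,(0,255,0)); ring((.5214,-.0332),.0135,.046,(0,0,255)); ring((.5214,-.0332),.019,.046,(0,0,255)); 
cv2.imwrite("pics/g3.png",g)
print(f([t[0],t[1],t[2]-.027]))
E
```

```text
[ 0.521  -0.0325  0.0772] [-179.9673    0.0282   25.9598] [-0.4924  0.4948  0.4288] [-0.0145 -0.0657  0.064 ] 0.02281726959604546
[328.669  322.9694]
```

View pics/g3.png

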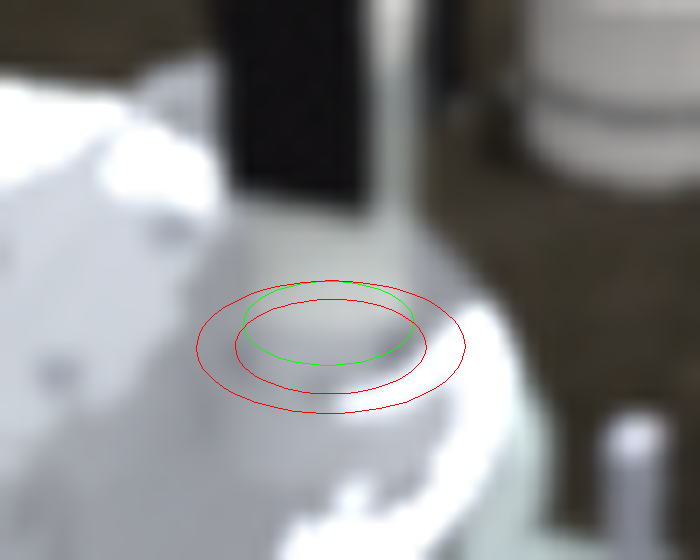

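Call:
apply_moves(targets=[[[0,0,-1],[0,0,0]],[[0,0,-2],[0,0,0]],[[0,0,-3],[0,0,0]],[[0,0,-4],[0,0,0]],[[0,0,-5],[0,0,0]],[[0,0,-5],[0,0,0]]])

```text
time_s: 8.2
tool_pos: [0.5211, -0.0327, 0.0724]
tool_rot: [-180.0, 0.0, 25.9]
force: [0.2, 0.3, 0.2]
grip_width: 0.0232
```

Call:
apply_moves(targets=[[[0,0,-0.5],[0,0,0]],[[0,0,-1],[0,0,0]],[[0,0,-1],[0,0,0]]])

```text
time_s: 8.5
tool_pos: [0.5212, -0.0327, 0.0715]
tool_rot: [180.0, 0.0, 25.9]
force: [-0.0, 0.3, -0.9]
grip_width: 0.0234
```

Call:
apply_moves(targets=[[[0,0,-0.5],[0,0,0]],[[0,0,-1],[0,0,0]],[[0,0,-1],[0,0,0]]])

```text
time_s: 8.8
tool_pos: [0.5212, -0.0327, 0.0705]
tool_rot: [180.0, 0.0, 25.9]
force: [0.2, 0.0, -0.3]
grip_width: 0.023
```

```bash
python3 - <<'E'
from cell import env
o=env.get_obs();print(o["tool_pos"],o["tool_rot"],o["force"],o["wrist_torque"])
E
```

```text
[ 0.52120629 -0.03267916  0.07051717] [1.79999304e+02 7.67890240e-03 2.59462922e+01] [ 0.19123906  0.00788493 -0.3031481 ] [ 0.00153975 -0.04854565 -0.03242577]
```

Call:
apply_moves(targets=[[[0,0,-0.5],[0,0,0]],[[0,0,-1],[0,0,0]],[[0,0,-1],[0,0,0]]])

```text
time_s: 9.1
tool_pos: [0.5212, -0.0327, 0.0695]
tool_rot: [180.0, 0.0, 25.9]
force: [0.2, -0.4, -0.4]
grip_width: 0.023
```

Call:
apply_moves(targets=[[[0,0,-0.5],[0,0,0]],[[0,0,-1],[0,0,0]],[[0,0,-1],[0,0,0]]])

```text
time_s: 9.4
tool_pos: [0.5212, -0.0327, 0.0685]
tool_rot: [180.0, 0.0, 25.9]
force: [0.7, 0.8, -1.0]
grip_width: 0.023
```

```bash
python3 - <<'E'
from cell import env
o=env.get_obs();print(o["tool_pos"],o["tool_rot"],o["force"],o["wrist_torque"])
E
```

```text
[ 0.52119922 -0.03268394  0.06851909] [1.79999556e+02 9.52230977e-03 2.59480190e+01] [ 0.71628988  0.84884809 -1.04884439] [ 0.0237582  -0.03123898 -0.03407523]
```

Call:
apply_moves(targets=[[[0,0,-1],[0,0,0]],[[0,0,-2],[0,0,0]],[[0,0,-2],[0,0,0]]])

```text
time_s: 9.7
tool_pos: [0.5211, -0.0327, 0.0664]
tool_rot: [-180.0, 0.0, 25.9]
force: [-0.3, 0.1, -0.4]
grip_width: 0.0228
```

Call:
apply_moves(targets=[[[0,0,-0.5],[0,0,0]],[[0,0,-1],[0,0,0]],[[0,0,-1],[0,0,0]]])

```text
time_s: 10.0
tool_pos: [0.5214, -0.0327, 0.0656]
tool_rot: [180.0, -0.0, 25.9]
force: [0.6, 0.7, -0.1]
grip_width: 0.0229
```

Call:
apply_moves(targets=[[[0,0,-0.5],[0,0,0]],[[0,0,-1],[0,0,0]],[[0,0,-1],[0,0,0]]])

```text
time_s: 10.3
tool_pos: [0.5214, -0.0327, 0.0646]
tool_rot: [180.0, -0.0, 25.9]
force: [1.4, -0.8, -0.2]
grip_width: 0.0231
```

```bash
python3 - <<'E'
from cell import env
o=env.get_obs();print(o["tool_pos"],o["tool_rot"],o["force"],o["wrist_torque"])
E
```

```text
[ 0.52141002 -0.03273753  0.06461442] [ 1.79986620e+02 -1.26759588e-02  2.59429413e+01] [ 1.41592624 -0.77312273 -0.19883961] [-0.02730868 -0.14539948 -0.00482994]
```

Call:
apply_moves(targets=[[[0,0,-0.5],[0,0,0]],[[0,0,-1],[0,0,0]],[[0,0,-1],[0,0,0]]])

```text
time_s: 10.6
tool_pos: [0.5214, -0.0327, 0.0636]
tool_rot: [180.0, -0.0, 25.9]
force: [0.9, -0.3, 0.6]
grip_width: 0.0232
```

Call:
apply_moves(targets=[[[0,0,-0.5],[0,0,0]],[[0,0,-1],[0,0,0]],[[0,0,-1],[0,0,0]]])

```text
time_s: 10.9
tool_pos: [0.5215, -0.0325, 0.0627]
tool_rot: [180.0, -0.0, 26.0]
force: [0.4, 0.2, 1.0]
grip_width: 0.0232
```

Call:
apply_moves(targets=[[[0,0,-0.5],[0,0,0]],[[0,0,-1],[0,0,0]],[[0,0,-1],[0,0,0]]])

```text
time_s: 11.2
tool_pos: [0.5215, -0.0326, 0.0617]
tool_rot: [180.0, -0.0, 25.9]
force: [1.0, 0.4, 1.4]
grip_width: 0.0234
```

```bash
python3 - <<'E'
from cell import env
o=env.get_obs();print(o["tool_pos"],o["tool_rot"],o["force"],o["wrist_torque"])
E
```

```text
[ 0.52150635 -0.03259025  0.06168936] [ 1.79988916e+02 -2.80710738e-02  2.59472516e+01] [1.01689607 0.41441474 1.36176518] [ 0.10114922 -0.31620944 -0.03085781]
```

Call:
apply_moves(targets=[[[0,0,-0.5],[0,0,0]],[[0,0,-1],[0,0,0]],[[0,0,-1],[0,0,0]]])

```text
time_s: 11.5
tool_pos: [0.5214, -0.0327, 0.0607]
tool_rot: [180.0, -0.0, 25.9]
force: [1.7, -0.7, 2.9]
grip_width: 0.0232
```

Call:
apply_moves(targets=[[[0,0,-0.5],[0,0,0]],[[0,0,-1],[0,0,0]],[[0,0,-1],[0,0,0]]])

```text
time_s: 11.8
tool_pos: [0.5213, -0.0328, 0.0596]
tool_rot: [180.0, -0.0, 25.9]
force: [1.2, 0.2, 3.7]
grip_width: 0.023
```

```bash
python3 - <<'E'
from cell import env
o=env.get_obs();print(o["tool_pos"],o["tool_rot"],o["force"],o["wrist_torque"])
E
```

```text
[ 0.52132461 -0.03275634  0.05962888] [ 1.79986250e+02 -3.03574938e-03  2.59431831e+01] [1.19696213 0.23512018 3.68058805] [ 0.0263228  -0.29356409 -0.01407513]
```

Call:
apply_moves(targets=[[[0,0,-0.5],[0,0,0]],[[0,0,-0.5],[0,0,0]]])

```text
time_s: 12.0
tool_pos: [0.5213, -0.0328, 0.059]
tool_rot: [180.0, 0.0, 25.9]
force: [1.3, -0.0, 2.4]
grip_width: 0.0233
```

Call:
apply_moves(targets=[[[0,0,-0.5],[0,0,0]],[[0,0,-0.5],[0,0,0]]])

```text
time_s: 12.2
tool_pos: [0.5211, -0.0327, 0.0583]
tool_rot: [-180.0, 0.0, 25.9]
force: [1.6, 0.8, 1.3]
grip_width: 0.0232
```

Call:
apply_moves(targets=[[[0,0,-0.5],[0,0,0]],[[0,0,-0.5],[0,0,0]]])

```text
time_s: 12.4
tool_pos: [0.521, -0.0327, 0.0578]
tool_rot: [-180.0, 0.0, 25.9]
force: [1.0, 0.2, 2.4]
grip_width: 0.023
```

Call:
apply_moves(targets=[[[0,0,-0.5],[0,0,0]],[[0,0,-0.5],[0,0,0]]])

```text
time_s: 12.6
tool_pos: [0.5211, -0.0327, 0.0574]
tool_rot: [-180.0, 0.0, 25.9]
force: [1.6, 0.7, 1.9]
grip_width: 0.0233
```

Call:
apply_moves(targets=[[[0,0,-0.5],[0,0,0]],[[0,0,-0.5],[0,0,0]]])

```text
time_s: 12.8
tool_pos: [0.5212, -0.0327, 0.057]
tool_rot: [-180.0, 0.0, 25.9]
force: [1.4, 0.2, 1.3]
grip_width: 0.0226
```

Call:
apply_moves(targets=[[[0,0,-0.5],[0,0,0]],[[0,0,-0.5],[0,0,0]]])

```text
time_s: 13.0
tool_pos: [0.5212, -0.0327, 0.0565]
tool_rot: [180.0, 0.0, 25.9]
force: [0.8, 0.2, 1.2]
grip_width: 0.0235
```

Call:
apply_moves(targets=[[[0,0,-0.5],[0,0,0]],[[0,0,-0.5],[0,0,0]]])

```text
time_s: 13.2
tool_pos: [0.5212, -0.0327, 0.056]
tool_rot: [180.0, 0.0, 25.9]
force: [1.4, 0.0, 0.9]
grip_width: 0.023
```

Call:
apply_moves(targets=[[[0,0,-0.5],[0,0,0]],[[0,0,-0.5],[0,0,0]]])

```text
time_s: 13.4
tool_pos: [0.5212, -0.0327, 0.0555]
tool_rot: [180.0, 0.0, 25.9]
force: [1.2, -0.9, 1.5]
grip_width: 0.0231
```

Call:
apply_moves(targets=[[[0,0,-0.5],[0,0,0]],[[0,0,-0.5],[0,0,0]]])

```text
time_s: 13.6
tool_pos: [0.5212, -0.0327, 0.055]
tool_rot: [180.0, 0.0, 25.9]
force: [1.3, -0.0, 2.0]
grip_width: 0.023
```

Call:
apply_moves(targets=[[[0,0,-0.5],[0,0,0]],[[0,0,-0.5],[0,0,0]]])

```text
time_s: 13.8
tool_pos: [0.5212, -0.0327, 0.0545]
tool_rot: [-180.0, 0.0, 25.9]
force: [0.8, -0.6, 2.1]
grip_width: 0.0235
```

Call:
apply_moves(targets=[[[0,0,-0.5],[0,0,0]],[[0,0,-0.5],[0,0,0]]])

```text
time_s: 14.0
tool_pos: [0.5212, -0.0327, 0.054]
tool_rot: [180.0, 0.0, 25.9]
force: [1.2, -0.3, 1.7]
grip_width: 0.0231
```

Call:
apply_moves(targets=[[[0,0,-0.5],[0,0,0]],[[0,0,-0.5],[0,0,0]]])

```text
time_s: 14.2
tool_pos: [0.5212, -0.0327, 0.0535]
tool_rot: [180.0, 0.0, 25.9]
force: [1.5, 0.7, 2.6]
grip_width: 0.0232
```

Call:
apply_moves(targets=[[[0,0,-0.5],[0,0,0]],[[0,0,-0.5],[0,0,0]]])

```text
time_s: 14.4
tool_pos: [0.5213, -0.0327, 0.053]
tool_rot: [180.0, -0.0, 25.9]
force: [1.0, 0.2, 1.1]
grip_width: 0.0232
```

Call:
apply_moves(targets=[[[0,0,-0.5],[0,0,0]],[[0,0,-0.5],[0,0,0]]])

```text
time_s: 14.6
tool_pos: [0.5213, -0.0327, 0.0528]
tool_rot: [180.0, 0.0, 25.9]
force: [1.2, 0.8, 4.3]
grip_width: 0.0233
```

Call:
apply_moves(targets=[[[0,0,-0.5],[0,0,0]],[[0,0,-0.5],[0,0,0]]])

```text
time_s: 14.8
tool_pos: [0.5215, -0.0326, 0.0527]
tool_rot: [180.0, 0.0, 26.0]
force: [-0.6, 0.9, 8.1]
grip_width: 0.023
```

Call:
apply_moves(targets=[[[0,0,-0.5],[0,0,0]],[[0,0,-0.5],[0,0,0]]])

```text
time_s: 15.0
tool_pos: [0.5216, -0.0325, 0.0527]
tool_rot: [180.0, 0.0, 26.0]
force: [-1.8, 1.1, 9.9]
grip_width: 0.0234
```

Call:
apply_moves(targets=[[[0,0,-0.5],[0,0,0]],[[0,0,-0.5],[0,0,0]]])

```text
time_s: 15.2
tool_pos: [0.5217, -0.0325, 0.0526]
tool_rot: [179.9, 0.0, 26.0]
force: [-3.3, 0.8, 14.5]
grip_width: 0.023
```

Call:
apply_moves(targets=[[[0,0,-0.4],[0,0,0]],[[0,0,-0.4],[0,0,0]]])

```text
time_s: 15.4
tool_pos: [0.5218, -0.0324, 0.0526]
tool_rot: [179.9, 0.0, 26.0]
force: [-4.0, 1.0, 17.9]
grip_width: 0.0234
```

Call:
apply_moves(targets=[[[0,0,0.3],[0,0,0]],[[0,0,0.3],[0,0,0]],[[0,0,0.3],[0,0,0]],[[0,0,0.3],[0,0,0]],[[0,0,0.3],[0,0,0]],[[0,0,0.3],[0,0,0]],[[0,0,0.3],[0,0,0]]])

```text
time_s: 16.1
tool_pos: [0.5217, -0.0325, 0.0526]
tool_rot: [179.9, -0.0, 26.0]
force: [-3.3, 1.5, 15.4]
grip_width: 0.0231
```

Call:
apply_moves(targets=[[[0,0,0.8],[0,0,0]],[[0,0,1.4],[0,0,0]],[[0,0,1.4],[0,0,0]]])

```text
time_s: 16.4
tool_pos: [0.5214, -0.0326, 0.0527]
tool_rot: [180.0, -0.0, 25.9]
force: [0.1, 0.9, 6.0]
grip_width: 0.023
```

Call:
apply_moves(targets=[[[0,0,0.5],[0,0,0]],[[0,0,0.5],[0,0,0]],[[0,0,0.5],[0,0,0]],[[0,0,0.5],[0,0,0]],[[0,0,0.5],[0,0,0]]], hand=44)

```text
time_s: 16.9
tool_pos: [0.5209, -0.0327, 0.0526]
tool_rot: [-180.0, 0.0, 25.9]
force: [-0.3, -0.5, 0.3]
grip_width: 0.0433
```

Call:
apply_moves(targets=[[[0,0,25],[0,0,0]],[[0,0,65],[0,0,0]],[[0,0,100],[0,0,0]],[[0,0,125],[0,0,0.14]],[[20,10,130],[0,0,0.28]],[[40,20,130],[0,0,0.42]],[[61,30,130],[0,0,0.56]],[[61,30,130],[0,0,0.7]]])

```text
time_s: 17.7
tool_pos: [0.5841, -0.0008, 0.1828]
tool_rot: [180.0, -0.2, 66.5]
force: [-0.7, 0.4, 1.1]
grip_width: 0.0444
```

```bash
python3 - <<'E'
from cell import env
o=env.get_obs();print(o["tool_pos"],o["tool_rot"],o["qpos"],o["force"],o["wrist_torque"])
E
```

```text
[ 0.58409511 -0.00077368  0.18283117] [ 1.79983774e+02 -1.64874131e-01  6.64922807e+01] [ 39.99277684  18.15157753 -50.78759856  94.61343117  14.4031641
  74.06059288 -36.8719026 ] [-0.68218047  0.40943047  1.06286839] [-0.00070525 -0.02357563  0.01646172]
```

Call:
apply_moves(targets=[[[0,0,0],[0,0,0.145]],[[0,-1,0],[0,0,0.29]],[[0,-1,0],[0,0,0.435]],[[0,-1,0],[0,0,0.58]],[[0,-1,0],[0,0,0.725]],[[0,-1,0],[0,0,0.87]],[[0,-1,0],[0,0,0.87]],[[0,-1,0],[0,0,0.87]]])

```text
time_s: 18.5
tool_pos: [0.5822, -0.0038, 0.1827]
tool_rot: [-180.0, -0.0, 115.7]
force: [-0.4, -0.1, 0.3]
grip_width: 0.0442
```

```bash
python3 - <<'E'
from h import *
o=env.get_obs();print(o["tool_pos"],o["tool_rot"],o["qpos"])
s=env.read_camera("scene");save(s,"h1.png",(238,150,358,286),4)
p=env.read_camera("top");t=o["tool_pos"]
print((px(s,[.584,-.0016,.122])-[238,150])*4, (px(s,t)-[238,150])*4,(px(s,[.5213,-.0326,.082])-[238,150])*4)
E
```

```text
[ 0.58217016 -0.0038306   0.18270621] [-1.79995808e+02 -1.79231771e-02  1.15688812e+02] [ 46.41254939  20.93076455 -59.39766495  94.64031419  18.53384485
  75.12516799   9.52332306]
[205.67244432 209.27530015] [207.35768418  93.51351757] [339.51320523 305.32643135]
```

View pics/h1.png

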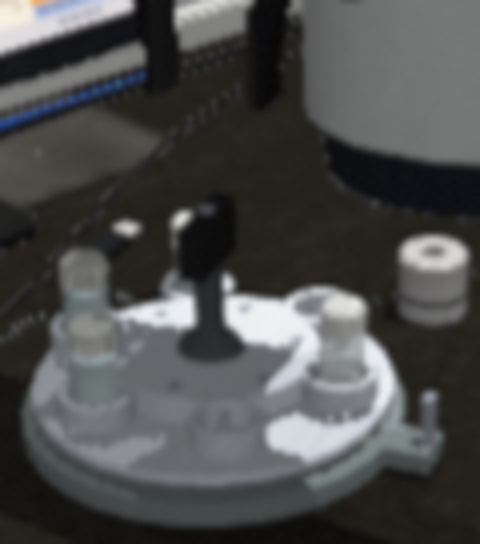

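Call:
apply_moves(targets=[[[2,2,0],[0,0,0.01]],[[2,2,-25],[0,0,0.01]],[[2,2,-50],[0,0,0.01]],[[2,2,-70],[0,0,0.01]],[[2,2,-85],[0,0,0.01]],[[2,2,-91],[0,0,0.01]],[[2,2,-91],[0,0,0.01]]])

```text
time_s: 19.3
tool_pos: [0.584, -0.0015, 0.0914]
tool_rot: [-180.0, -0.0, 116.5]
force: [-0.0, 0.0, 0.4]
grip_width: 0.0442
```

Call:
apply_moves(targets=[[[0,0,0],[0,0,0]],[[0,0,0],[0,0,0]],[[0,0,0],[0,0,0]],[[0,0,0],[0,0,0]],[[0,0,0],[0,0,0]],[[0,0,0],[0,0,0]]], hand=5, squeeze=40)

```text
time_s: 19.9
tool_pos: [0.5865, -0.0008, 0.0925]
tool_rot: [179.7, 0.0, 116.5]
force: [6.7, 2.6, -3.7]
grip_width: 0.014
```

```bash
python3 - <<'E'
from cell import env
o=env.get_obs();print(o["tool_pos"],o["tool_rot"],o["qpos"],o["force"],o["wrist_torque"],o["grip_width"])
E
```

```text
[ 0.58651521 -0.00077294  0.09245554] [1.79675264e+02 4.38373814e-02 1.16494264e+02] [ 43.22446271  26.32689146 -56.39471516  99.97874713  23.73997213
  66.27819429   6.36841948] [ 6.68259721  2.58651225 -3.71008967] [ 0.35547443 -1.30573576  0.0220895 ] 0.013955847514773217
```

Call:
apply_moves(targets=[[[2.5,0.7,1],[0,0,0]],[[2.5,0.7,1],[0,0,0]]])

```text
time_s: 20.1
tool_pos: [0.5865, -0.0008, 0.0924]
tool_rot: [-180.0, -0.0, 116.5]
force: [1.7, 0.9, -4.6]
grip_width: 0.0137
```

Call:
apply_moves(targets=[[[0,0,0],[0,0,-0.1]],[[0,0,0],[0,0,-0.2]],[[0,0,0],[0,0,-0.3]],[[0,0,0],[0,0,-0.4]],[[0,0,0],[0,0,-0.5]]])

```text
time_s: 20.6
tool_pos: [0.5858, -0.0009, 0.0925]
tool_rot: [-179.9, 0.0, 87.7]
force: [-1.8, -0.1, -2.5]
grip_width: 0.0135
```

```bash
python3 - <<'E'
from cell import env
o=env.get_obs();print(o["tool_pos"],o["tool_rot"],o["qpos"],o["force"],o["wrist_torque"],o["grip_width"])
E
```

```text
[ 0.58577216 -0.00094857  0.09248141] [-1.79892702e+02  3.37808414e-02  8.76561177e+01] [ 38.9593305   24.24137314 -50.60022878  99.8158888   20.37401817
  65.76659005 -20.07555375] [-1.78211961 -0.11820137 -2.46745669] [0.04175081 0.00469655 0.21930221] 0.013499891722360793
```

Call:
apply_moves(targets=[[[0,0,0],[0,0,-0.1]],[[0,0,0],[0,0,-0.2]],[[0,0,0],[0,0,-0.3]],[[0,0,0],[0,0,-0.4]],[[0,0,0],[0,0,-0.5]],[[0,0,0],[0,0,-0.547]],[[0,0,0],[0,0,-0.547]],[[0,0,0],[0,0,-0.547]]])

```text
time_s: 21.4
tool_pos: [0.585, -0.0007, 0.0924]
tool_rot: [-179.8, 0.1, 56.6]
force: [-4.4, 0.4, -0.5]
grip_width: 0.014
```

```bash
python3 - <<'E'
from cell import env
o=env.get_obs();print(o["tool_pos"],o["tool_rot"],o["force"],o["wrist_torque"],o["grip_width"])
E
```

```text
[ 0.58495586 -0.00074665  0.09241553] [-1.79828213e+02  1.36216891e-01  5.65771892e+01] [-4.42154453  0.35338419 -0.46480417] [0.13350138 0.90119033 0.04450022] 0.01395041001396002
```

Call:
apply_moves(targets=[[[-1.6,0,0],[0,0,0]],[[-1.6,0,0],[0,0,0]]])

```text
time_s: 21.6
tool_pos: [0.585, -0.0007, 0.0925]
tool_rot: [-180.0, -0.0, 56.5]
force: [-1.1, 1.8, -5.0]
grip_width: 0.0138
```

Call:
apply_moves(targets=[[[0,0,0],[0,0,0]],[[0,0,0],[0,0,0]],[[0,0,0],[0,0,0]],[[0,0,0],[0,0,0]],[[0,0,0],[0,0,0]]], hand=44)

```text
time_s: 22.1
tool_pos: [0.5854, -0.0012, 0.0931]
tool_rot: [180.0, -0.0, 56.5]
force: [0.4, -0.5, 0.1]
grip_width: 0.0415
```

Call:
apply_moves(targets=[[[0,0,25],[0,0,0]],[[0,0,60],[0,0,0]],[[0,0,95],[0,0,0]],[[0,0,120],[0,0,0]],[[-20,-40,130],[0,0,0]],[[-45,-80,130],[0,0,0]],[[-70,-115,130],[0,0,0]],[[-95,-150,130],[0,0,0]]])

```text
time_s: 22.9
tool_pos: [0.4891, -0.1524, 0.2232]
tool_rot: [179.9, 0.0, 56.5]
force: [-0.6, 0.1, -0.6]
grip_width: 0.0441
```

```bash
python3 - <<'E'
from h import *
o=env.get_obs();print(o["tool_pos"],o["force"])
s=env.read_camera("scene");p=env.read_camera("top")
a=cv2.resize(s["image"][180:286,230:450,::-1],(792,382),interpolation=cv2.INTER_CUBIC)
b=cv2.resize(p["image"][165:310,200:460,::-1],(395,220),interpolation=cv2.INTER_CUBIC)
c=np.zeros((220,792,3),np.uint8);c[:,:395]=b
cv2.imwrite("pics/end.png",np.vstack([a,c])[:600])
E
```

```text
[ 0.48912819 -0.15240602  0.22317375] [-0.56691706  0.14572587 -0.57992072]
```

View pics/end.png

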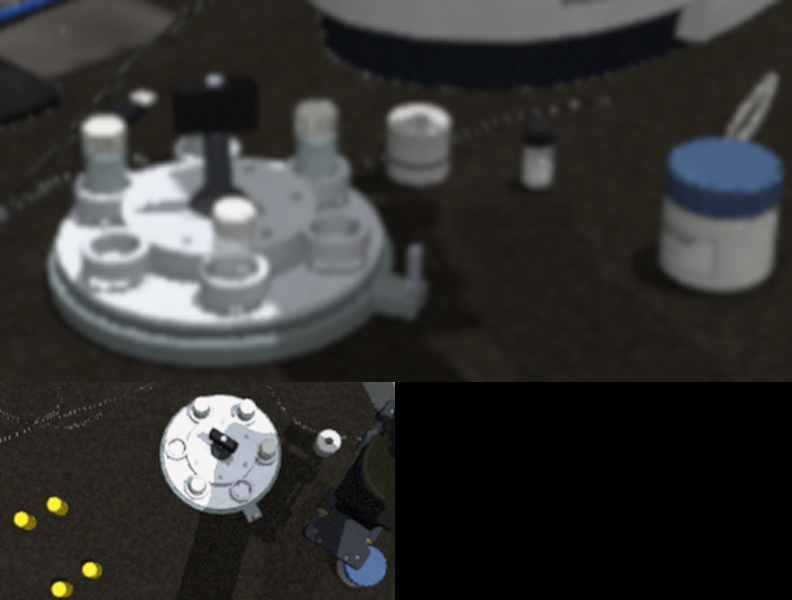

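The loaded vial (top at 233,212 in the scene crop) has moved one pocket clockwise from the pointer. An empty pocket (335,232) is now at the pointer post (414,250), and the jar, small vial and yellow vials are untouched.

```bash
python3 -c "
from cell import env
print(env.sign_off())"
```

```text
the job is handed in; nothing more can be done
None
```

The white-capped vial is in the pocket that was at the load pointer, and the carousel has been turned one click clockwise. I handed the job in at about 23 s of the 67 s allowed.

- **Insertion:** The vial passed the spring clips at about 4 N, roughly 13 mm below the mouth. It met the floor about 20 mm below the mouth.
- **Pressing home:** I held it on the floor at about 15 N for 0.7 s. The highest force read was 17.9 N, under the 30 N limit.
- **Turn:** I turned the handle by 60°. The tool's yaw went from 116.5° to 56.6°, with almost no torque left at the end, so the wheel was resting in its click. I then let go and moved the arm clear.
- **Last picture:** The vial stands upright one pocket clockwise from the pointer, with an empty pocket at the pointer. The jar, the small black-capped vial and the yellow vials look undisturbed.
- **Disagreement:** The two cameras differed by about 5 mm on the pocket's position. I went with the scene camera, because the vial in the gripper appeared in it where expected, and the vial went in without touching the rim. The handle was about 2.5 mm off my estimate, which gave about 8 N of sideways force when gripping it. I re-centred the gripper before turning.

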